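Lock a tube rack onto the lab shaker with its over-centre clamp

TASK

Make the yellow tube rack ready for shaking: with the fingertips push it along its channel on the shaker until it is fully home against the blue stop, then push the clamp's red lever outwards and down past its dead point until it snaps into lock and the rubber pad holds the rack down. Only push: never lift or tip the rack, leave all the other things standing where they are, and finish clear of everything.

Things in the scene. Friction and masses are not known exactly. Their poses are not given: they have to be found in the camera images.
- shaker: White shaker with blue band, fixed to the bench; platform 70 mm up. Origin: bench level under the rack channel's centre line. Axes: x along the channel from its open end (robot side) to the stop, y to the lever side, z up. Reaches x -170 to +110, y -100 to +160 mm. Channel: 89 mm wide between blue rails 14 mm high. Stop: blue wall across it, face at x = +75, 30 mm high. Clamp at x = +30, y = +85.
- rack: Loose yellow tube rack, 0.2 to 0.45 kg, white slots and coloured caps, 127 (x) x 85 (y) x 47 mm. Flat rear face to push: 40 mm high, full width, at x = -63.5, looking to the channel's open end. Origin: centre of its underside, on the platform; x along the channel. Starts 25 to 50 mm short of the stop; slides at some 1 to 5 N. The pad lands on the bare strip along its +y edge.
- rack_home (a point): Point on the platform, fixed to the shaker, where the rack's origin lies when the rack is fully home against the stop; same axes as the shaker.
- clamp_lever (a joint): Red lever's angle, rad. 0: open, standing 75 degrees above the level, leaning to shaker +y. Grows as it is pushed outwards (+y) and down; 1.22: locked on its end stop, 5 degrees above the level, pointing to +y. Dead point 0.85: before it a spring returns the lever to 0 (0.5 to 0.8 N m: 5 to 8 N on the grip); past it the spring snaps it to 1.22 and holds it. The clamp arm comes down with it.
- lever_hinge (a point): Point on the lever's hinge line, mid-width of the lever, 135 mm above the bench, fixed to the shaker (same axes). The hinge line runs along shaker x; the lever swings in the upright plane through this point square to shaker x.
- lever_tip (a point): Centre of the lever's round end, 110 mm from the hinge. The red grip is a round bar of radius 10 mm, from 46 to 120 mm from the hinge; nearer in it is a steel strip 12 mm wide. The side to push looks to the rack and upwards.
- clamp_pad: Black rubber pad, 19 mm across, sprung, under the end of the steel clamp arm; origin at the centre of its underside. Open, the arm stands raised about 57 degrees over the rack's +y edge, the pad about 55 mm above the rack's top and its tip higher; locked, the pad presses on the rack with 3 to 4 N.
- spare_rack: Bystander: purple tube rack, 127 x 85 x 47 mm, origin under its centre.
- vial_a: Bystander: small vial with green cap, 26 mm across, 58 mm high, standing on the platform in the corner by the stop, on the side away from the lever; origin under its centre.
- vial_b: Bystander: small vial with orange cap, 26 mm across, 58 mm high, standing on the platform near the robot-side corner on the lever side; origin under its centre.
- jar: Bystander: white jar with blue lid, 84 mm across, 110 mm high, origin under its centre.
- bottle: Bystander: amber bottle, 60 mm across, 150 mm high, origin under its centre.
- tip_box: Bystander: blue tip box with a white lid, 120 x 80 x 55 mm, origin under its centre.
- beaker: Bystander: clear beaker, 64 mm across, 85 mm high, origin under its centre.
There are look-alikes about, which are no part of the job. What is shaped like the rack but turquoise is not meant.

How it is judged (in metres and radians):
On the way, in this order (a step that is already met when the one before it is completed fails the run):
1. the rack is home against the stop while the lever is still open (x of rack in the frame of rack_home above -0.004 m and horizontal distance between rack and rack_home below 0.008 m and value of joint clamp_lever below 0.6 rad), for 0.2 s.
2. the lever has snapped into lock with the pad pressing on the rack, the rack still home (x of rack in the frame of rack_home above -0.004 m and horizontal distance between rack and rack_home below 0.008 m and value of joint clamp_lever above 1.12 rad and contact force between clamp_pad and rack above 1 N), for 0.2 s.
At the end, for the whole second after the job is handed in: The rack stands flat and at rest within 4 mm of fully home against the stop (within 8 mm in plan of the home point), the lever is locked (over 1.12 rad of 1.22), and the pad presses on the rack with more than 1 N (all of step 2 and angle between rack's own z axis and vertical below 0.06 rad and linear speed of rack below 0.01 m/s and velocity of joint clamp_lever below 0.05 rad/s); the robot touches nothing.
It fails at once if the rack is lifted more than 12 mm off the platform or tipped (height (world z) of rack above 0.082 m or angle between rack's own z axis and vertical above 0.25 rad).
It fails at once if a bystander is moved more than 25 mm or tipped (distance of any of spare_rack, vial_a, vial_b, jar, bottle, tip_box, beaker from where it was at the start of the episode above 0.025 m or angle between any of spare_rack, vial_a, vial_b, jar, bottle, tip_box, beaker's own z axis and vertical above 0.4 rad).
It also fails if it takes over 45 s, if anything falls off the work surface, if the arm or the gripper's body presses on something with over 40 N, if the wrist force passes 120 N, or if a joint passes its speed limit or range.

ROBOT

A 6-joint arm with a two-finger parallel gripper is mounted at the origin on the work surface. World frame = base frame: x ahead of the robot, y to its left, z up, the work surface at z = 0. Lengths are in m, angles in degrees, forces in N, time in s.
With the tool pointing down it reaches from about 0.35 to 0.875 m from the base axis. Payload 4.2 kg.
Tool frame: the origin (TCP) lies where the fingers leave the gripper's body, on its centre line; the fingertips stand 70 mm ahead of it and the grasp point (between the pads) lies 51 mm ahead of it; z points along the fingers, y is the direction in which the jaws open and shut (so a half turn about z gives the same grasp; the last joint's range is limited). The gripper opens to 87 mm and grips with 3 to 60 N. Pads are 19 mm wide; open, the fingers measure 117 mm over their backs; the gripper's body (75 mm by 190 mm) begins 51 mm behind the grasp point.
Start: joints at [78.931, 22.042, 0.453, 0, -68.411, -14.817], TCP at [0.273, 0.562, 0.292] pointing down, gripper open.
Joint ranges: [-179.83, 179.83], [-69.29, 118.12], [-61.27, 80.66], [-181.25, 117.63], [-171.15, -9.14], [-177.46, 177.46]. Speed limits (degrees/s): [159.86, 159.86, 180, 180, 180, 180].

INTERFACE

Orientations are given as a 3x3 rotation matrix whose columns are the frame's x, y, z axes.
In Python, from station import sense, capture, camera_model, finish_job gives the robot as it stands.
- The arm moves only by the shell command python3 -m inch 'ROWS'. ROWS is JSON, a list of rows, each an object with "hand": the closure, from 0 (fully open) to 1 (shut); "slide": the shift along the world's x, y, z in cm, a list of three; "yaw": the turn about the world's z in rad. A call has 1 to 10 rows; each row is the pose to reach, as a shift and turn from the pose commanded when the call began; what a row does not reach only later rows make up. A row lasts 1/8 s, in which the tool goes at most 62.5 mm and 10.7 degrees, less where a joint would pass 70% of its speed; a pose out of reach is approached as far as the arm can. A call with a gripper value outside its range is refused whole. The fingers move at their own pace and stop on an object; the grip force is fixed at half the most. Time passes only in rows, so rows that repeat a pose let the fingers close. It gives the time, the measured TCP pose, the force and the opening at its end, in the units of the state.
- sense(): the state, without advancing time (a new reading comes with each control period).
- capture(name): name is "scene" or "side" or "wrist"; returns the picture (420x560x3 uint8, blue, green, red); there is no depth.
- camera_model(name): a dict with "mtx" (3x3 intrinsics, pixels), "xyz" and "orientation" of the camera in the world; the wrist camera has in their place "tool_from_camera" (4x4, takes a point from camera to tool coordinates, whose origin is the TCP and whose axes are the flange's). Camera axes: x right, y up, looking along -z (the intrinsics and any distortion apply to the point x, -y, -z); pixel columns grow to the right and rows downward; lengths in m; the calibration is good to about 2 mm. A picture is of the moment at which its call begins: read the wrist's pose just before it. camera_model takes no time and is no camera call.
- finish_job(): hands the job in, once; it reports no verdict.
The state is a dict: "time_s": time; "joints": joint angles; "joint_velocities": joint speeds; "effort": joint torques, N m; "tcp_pos": TCP position; "ee_rot": TCP orientation; "wrist_force": force on the tool from outside, world axes, zero at the start; "moment": the same for the moment, N m; "gripper_width": opening from 0.0 (shut) to 1.0 (fully open).
Only numpy, scipy, OpenCV 4.12 (cv2) and the standard library are available. Lean on these libraries where they do the work, as an engineer would, in place of code of your own. Each camera call takes 0.05 s, during which the arm holds its last target. There are 200 camera calls.

## Working session

There is one attempt and no reset: what is moved stays moved. The work goes in short steps, Python scripts to look and compute and a shell command to move; the robot and the scene stay as the last step left them, time stands still between calls to the robot, and variables do not carry over. Pictures are saved under pics/ and viewed, about 8 in all and at most 12, crops included, and the job is handed in when it is done.

```bash
ls; mkdir -p pics; python3 - <<'E'
from station import *
import cv2,json
for n in("scene","side"):
    cv2.imwrite(f"pics/{n}0.png",capture(n)); m=camera_model(n); print(n,m)
print(camera_model("wrist")); s=sense(); print(s)
E
```

```text
pics
scene {'mtx': array([[406.02626571,   0.        , 281.5528816 ],
       [  0.        , 406.02626571, 207.46171356],
       [  0.        ,   0.        ,   1.        ]]), 'xyz': array([ 0.84159753, -0.67851823,  1.07375465]), 'orientation': array([[ 0.87236341, -0.37613366,  0.3122588 ],
       [ 0.48883281,  0.67765041, -0.54939276],
       [-0.00495719,  0.63191249,  0.77502389]])}
side {'mtx': array([[472.52956746,   0.        , 276.53535898],
       [  0.        , 472.52956746, 210.75755346],
       [  0.        ,   0.        ,   1.        ]]), 'xyz': array([-0.1690098 , -0.62295762,  1.00761139]), 'orientation': array([[ 0.68856308,  0.49706451, -0.5280225 ],
       [-0.72515047,  0.47811519, -0.4955428 ],
       [ 0.00613884,  0.72410824,  0.68965903]])}
{'mtx': array([[356.65509256,   0.        , 286.43892172],
       [  0.        , 356.65509256, 211.97571702],
       [  0.        ,   0.        ,   1.        ]]), 'tool_from_camera': array([[-1.65262848e-03,  9.52233288e-01,  3.05367048e-01,
         8.30827429e-02],
       [ 9.99998572e-01,  1.46543012e-03,  8.42247975e-04,
[... 290 characters left out ...]
6645e-02,
       -6.84107299e+01, -1.48170381e+01]), 'joint_velocities': array([-0.02971067, -0.18648117,  0.18603758, -0.02739469,  0.07837565,
       -0.03223618]), 'effort': array([-2.09503569e-04, -3.91694570e+01,  1.87936163e+01,  4.23189014e+00,
        1.34375598e-02, -7.28492910e-05]), 'tcp_pos': array([0.27266599, 0.56195152, 0.29129651]), 'ee_rot': array([[ 8.99603448e-01, -4.36707114e-01, -7.29497177e-04],
       [-4.36707709e-01, -8.99601737e-01, -1.75854348e-03],
       [ 1.11711520e-04,  1.90056882e-03, -9.99998188e-01]]), 'wrist_force': array([ 0.07857807, -0.74256833, -1.47175237]), 'moment': array([-0.05294014, -0.00645181,  0.05628755]), 'gripper_width': 1.0001552312922284}
```

View pics/scene0.png

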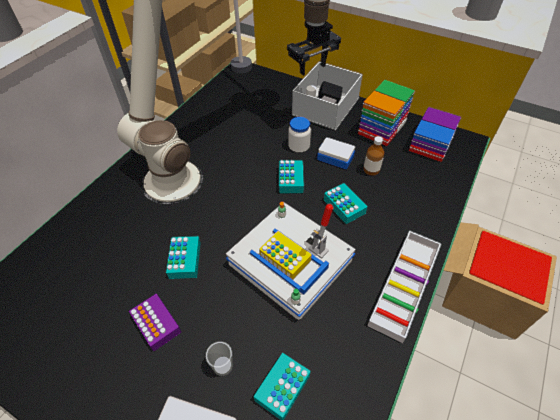

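View pics/side0.png

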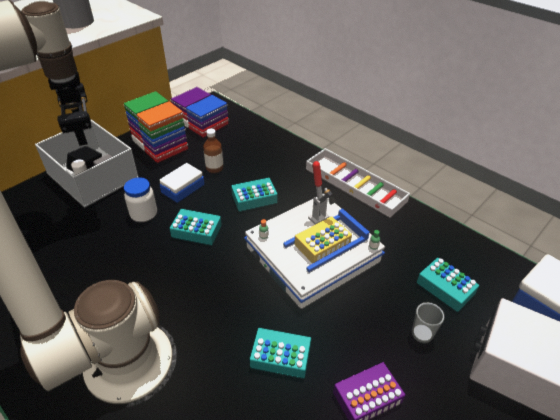

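The scene view shows the shaker around (292,258), the yellow rack at (285,252), the red lever at (327,215) and vials at (282,210) and (296,298). In the side view the shaker is around (315,248) and the lever at (318,175). I'll enlarge both to read off corners.

```bash
python3 - <<'E'
import cv2,numpy as np
a=cv2.imread("pics/scene0.png")[190:330,220:360]; b=cv2.imread("pics/side0.png")[155:305,240:390]
a=cv2.resize(a,(400,400),interpolation=cv2.INTER_CUBIC); b=cv2.resize(b,(400,400),interpolation=cv2.INTER_CUBIC)
cv2.imwrite("pics/c1.png",np.hstack([a,b]))
E
```

```text
(no output)
```

View pics/c1.png

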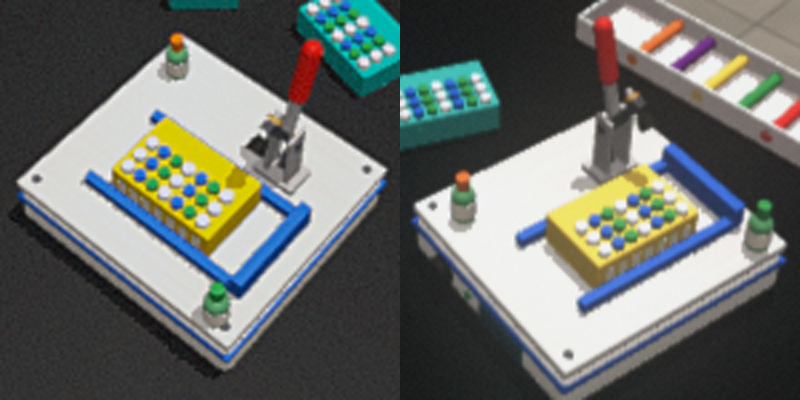

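The crops show the full platform outline, the stop bar at the right of the scene crop, the clamp and the rack corners. Next I cast those corners.

```bash
cat > h.py <<'E'
import numpy as np,cv2
from station import *
def ray(m,px,R=None,o=None):
    R=m["orientation"] if R is None else R; o=m["xyz"] if o is None else o
    d=np.linalg.inv(m["mtx"])@[px[0],px[1],1]; return o,R@(d*[1,-1,-1])
def onz(m,px,z,**k):
    o,d=ray(m,px,**k); return o+d*(z-o[2])/d[2]
def wcam(s):
    m=camera_model("wrist"); T=m["tool_from_camera"]; R=s["ee_rot"]
    return m,dict(R=R@T[:3,:3],o=s["tcp_pos"]+R@T[:3,3])
def tri(rs):
    A=0;b=0
    for o,d in rs:
        d=d/np.linalg.norm(d);P=np.eye(3)-np.outer(d,d);A=A+P;b=b+P@o
    return np.linalg.solve(A,b)
def fit(L,W):
    L=np.array(L)[:,:2];W=np.array(W)[:,:2];l=L-L.mean(0);w=W-W.mean(0)
    a=np.arctan2((l[:,0]*w[:,1]-l[:,1]*w[:,0]).sum(),(l*w).sum());R=np.array([[np.cos(a),-np.sin(a)],[np.sin(a),np.cos(a)]])
    t=W.mean(0)-R@L.mean(0);return a,t,R,np.round((W-t-L@R.T)*1e3)
E
python3 - <<'E'
from h import *
np.set_printoptions(precision=4,suppress=True)
sc,sd=camera_model("scene"),camera_model("side")
S=lambda p:(220+p[0]*.35-.3,190+p[1]*.35-.3); D=lambda p:(240+(p[0]-400)*.375-.3,155+p[1]*.375-.3)
L=[(-.17,-.1),(-.17,.16),(.11,.16),(.11,-.1)]
w1=[onz(sc,S(p),.07) for p in[(17,184),(180,33),(385,170),(225,353)]]
w2=[onz(sd,D(p),.07) for p in[(565,375),(415,205),(615,113),(785,245)]]
for w,l in((w1,L),(w2,L),(w1+w2,L+L)): a,t,R,r=fit(l,w);print(np.degrees(a),t,r.tolist())
q=[onz(sc,S(p),.117) for p in[(112,168),(157,118),(262,183),(208,245)]]
q2=[onz(sd,D(p),.117) for p in[(598,262),(547,212),(637,165)]]
for x in q+q2: print("rack",R.T@(x[:2]-t))
tip=tri([ray(sc,S((313,48))),ray(sd,D((604,23)))])
print("tip",tip,R.T@(tip[:2]-t))
E
```

```text
-11.52164080155067 [ 0.5638 -0.1358] [[3.0, 0.0], [-1.0, 2.0], [-2.0, -0.0], [-0.0, -3.0]]
-11.069144243416398 [ 0.5571 -0.1343] [[4.0, 2.0], [8.0, 0.0], [-14.0, -4.0], [1.0, 2.0]]
-11.29918465486326 [ 0.5605 -0.135 ] [[6.0, 0.0], [3.0, 2.0], [2.0, -1.0], [3.0, -4.0], [1.0, 2.0], [4.0, 0.0], [-18.0, -3.0], [-1.0, 3.0]]
rack [-0.0805 -0.0425]
rack [-0.0867  0.0317]
rack [0.0425 0.0392]
rack [ 0.0462 -0.0476]
rack [-0.0878 -0.0387]
rack [-0.0883  0.0404]
rack [0.0258 0.0409]
tip [ 0.6162 -0.0272  0.2459] [0.0335 0.1167]
```

```bash
python3 -m inch '[{"hand":1,"slide":[1,-4,0],"yaw":-0.17},{"hand":1,"slide":[2,-8,0],"yaw":-0.34},{"hand":1,"slide":[3,-12,0],"yaw":-0.51},{"hand":1,"slide":[4,-16,0],"yaw":-0.68},{"hand":1,"slide":[5,-20,0],"yaw":-0.85},{"hand":1,"slide":[6,-24,0],"yaw":-1.02},{"hand":1,"slide":[7,-28,0],"yaw":-1.19},{"hand":1,"slide":[8,-32,0],"yaw":-1.36},{"hand":1,"slide":[9,-36,0],"yaw":-1.53},{"hand":1,"slide":[10,-40,0],"yaw":-1.7}]'
```

```text
time_s: 1.35
tcp_pos: [0.3727, 0.1608, 0.2921]
ee_rot: [[-0.553, -0.833, -0.0], [-0.833, 0.553, -0.0], [0.0, 0.0, -1.0]]
wrist_force: [0.0, 1.2, 0.7]
gripper_width: 0.025
```

```bash
python3 -m inch '[{"hand":1,"slide":[1,-4,0],"yaw":-0.17},{"hand":1,"slide":[2,-8,0],"yaw":-0.34},{"hand":1,"slide":[3,-12,0],"yaw":-0.51},{"hand":1,"slide":[4,-16,0],"yaw":-0.68},{"hand":1,"slide":[5,-20,0],"yaw":-0.85},{"hand":1,"slide":[6,-24,0],"yaw":-1.02},{"hand":1,"slide":[6.5,-27,0],"yaw":-1.188},{"hand":1,"slide":[6.75,-27.3,0],"yaw":-1.188},{"hand":1,"slide":[6.75,-27.3,0],"yaw":-1.188},{"hand":1,"slide":[6.75,-27.3,0],"yaw":-1.188}]'; python3 - <<'E'
from h import *
s=sense(); print({k:np.round(v,3) for k,v in s.items()})
cv2.imwrite("pics/w1.png",capture("wrist"));np.save("w1.npy",s)
E
```

```text
time_s: 2.6
tcp_pos: [0.4402, -0.11, 0.2922]
ee_rot: [[-0.981, 0.195, -0.0], [0.195, 0.981, 0.0], [0.0, 0.0, -1.0]]
wrist_force: [-0.8, -0.7, 0.3]
gripper_width: 0.004
{'time_s': np.float64(2.6), 'joints': array([ 6.59000e+00,  5.10500e+00, -2.23170e+01, -1.00000e-02,
       -6.25830e+01, -1.07824e+02]), 'joint_velocities': array([ 0.336, -0.209,  0.095,  0.097,  0.105, -0.027]), 'effort': array([-2.1300e-01, -2.2450e+01,  1.7813e+01,  3.9710e+00, -8.4000e-02,
        4.0000e-03]), 'tcp_pos': array([ 0.44 , -0.11 ,  0.292]), 'ee_rot': array([[-0.981,  0.195, -0.   ],
       [ 0.195,  0.981,  0.   ],
       [ 0.   ,  0.   , -1.   ]]), 'wrist_force': array([-0.832, -0.658,  0.331]), 'moment': array([ 0.057, -0.206, -0.033]), 'gripper_width': np.float64(0.004)}
```

View pics/w1.png

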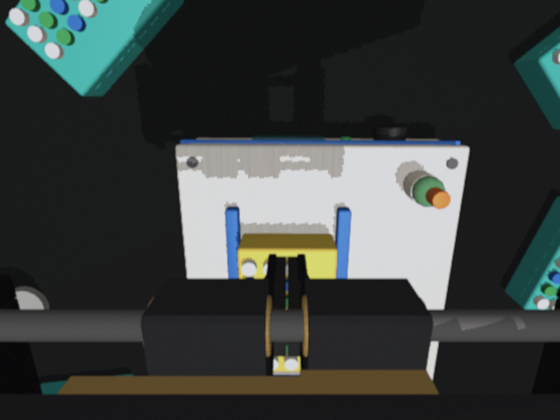

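The wrist view, with image down being shaker +x, shows the platform's near edge at corners (178,146) and (467,146). The rack's rear face runs between (240,235) and (336,235), and the closed fingers are centred on it.

```bash
python3 - <<'E'
from h import *
np.set_printoptions(precision=4,suppress=True)
s=np.load("w1.npy",allow_pickle=True).item(); m,k=wcam(s)
A,B=[onz(m,p,.07,**k) for p in[(178,146),(467,146)]]
v=(B-A)[:2]; a=np.arctan2(-v[0],v[1]); R=np.array([[np.cos(a),-np.sin(a)],[np.sin(a),np.cos(a)]])
t=(A+B)[:2]/2-R@[-.17,.03]; print(np.degrees(a),np.linalg.norm(v),t)
for p,z in [((240,235),.07),((336,235),.07),((240,248),.11),((336,248),.11),((233,209),.084),((344,209),.084)]: print(R.T@(onz(m,p,z,**k)[:2]-t))
t=np.array([.563,-.136]);print(R.T@(s["tcp_pos"][:2]-t))
E
```

```text
-11.335644477970158 0.2520252356477406 [ 0.5631 -0.1314]
[-0.0867 -0.0453]
[-0.0867  0.0453]
[-0.0909 -0.0402]
[-0.0909  0.0398]
[-0.1168 -0.0485]
[-0.1168  0.0492]
[-0.1256  0.0014]
```

```bash
python3 -m inch '[{"hand":1,"slide":[0,0,-5],"yaw":0},{"hand":1,"slide":[0,0,-10],"yaw":0},{"hand":1,"slide":[0,0,-13.4],"yaw":0},{"hand":1,"slide":[0,0,-13.4],"yaw":0},{"hand":1,"slide":[1.5,-0.3,-13.4],"yaw":0},{"hand":1,"slide":[2.5,-0.5,-13.4],"yaw":0},{"hand":1,"slide":[3.1,-0.62,-13.4],"yaw":0},{"hand":1,"slide":[3.6,-0.72,-13.4],"yaw":0},{"hand":1,"slide":[4.0,-0.8,-13.4],"yaw":0}]'
python3 -m inch '[{"hand":1,"slide":[0.4,-0.08,0],"yaw":0},{"hand":1,"slide":[0.8,-0.16,0],"yaw":0},{"hand":1,"slide":[1.1,-0.22,0],"yaw":0},{"hand":1,"slide":[1.4,-0.28,0],"yaw":0},{"hand":1,"slide":[1.6,-0.32,0],"yaw":0},{"hand":1,"slide":[1.6,-0.32,0],"yaw":0}]'
python3 -m inch '[{"hand":1,"slide":[0.2,-0.04,0],"yaw":0},{"hand":1,"slide":[0.3,-0.06,0],"yaw":0}]'
```

```text
time_s: 3.78
tcp_pos: [0.4793, -0.119, 0.1588]
ee_rot: [[-0.98, 0.198, -0.003], [0.198, 0.98, 0.0], [0.003, -0.0, -1.0]]
wrist_force: [-5.3, 0.9, 4.4]
gripper_width: 0.004
time_s: 4.53
tcp_pos: [0.4957, -0.1222, 0.1588]
ee_rot: [[-0.98, 0.197, -0.002], [0.197, 0.98, 0.0], [0.002, -0.0, -1.0]]
wrist_force: [-4.4, 0.0, 3.8]
gripper_width: 0.005
time_s: 4.78
tcp_pos: [0.4985, -0.1227, 0.1587]
ee_rot: [[-0.98, 0.197, -0.002], [0.197, 0.98, 0.0], [0.002, -0.0, -1.0]]
wrist_force: [-5.4, 2.1, 5.9]
gripper_width: 0.007
```

```bash
for i in 1; do python3 -m inch '[{"hand":1,"slide":[0.15,-0.03,0],"yaw":0},{"hand":1,"slide":[0.2,-0.04,0],"yaw":0}]'; done
python3 -m inch '[{"hand":1,"slide":[0.15,-0.03,0],"yaw":0},{"hand":1,"slide":[0.2,-0.04,0],"yaw":0}]'
```

```text
time_s: 5.03
tcp_pos: [0.5005, -0.1231, 0.1587]
ee_rot: [[-0.98, 0.197, -0.002], [0.197, 0.98, 0.0], [0.002, -0.0, -1.0]]
wrist_force: [-5.9, 1.9, 5.4]
gripper_width: 0.002
time_s: 5.28
tcp_pos: [0.5012, -0.1233, 0.1586]
ee_rot: [[-0.98, 0.198, -0.006], [0.198, 0.98, 0.001], [0.006, -0.001, -1.0]]
wrist_force: [-9.9, 3.3, 9.3]
gripper_width: 0.002
```

```bash
python3 -m inch '[{"hand":1,"slide":[0.15,-0.03,0],"yaw":0},{"hand":1,"slide":[0.15,-0.03,0],"yaw":0}]'
python3 - <<'E'
from h import *
a=capture("scene"); b=capture("side")
cv2.imwrite("pics/s2.png",a)
a=cv2.resize(a[190:330,220:360],(400,400),interpolation=3); b=cv2.resize(b[155:305,240:390],(400,400),interpolation=3)
cv2.imwrite("pics/c2.png",np.hstack([a,b]))
E
```

```text
time_s: 5.52
tcp_pos: [0.5013, -0.1234, 0.1583]
ee_rot: [[-0.98, 0.198, -0.009], [0.198, 0.98, 0.001], [0.009, -0.001, -1.0]]
wrist_force: [-11.4, 4.7, 9.7]
gripper_width: 0.003
```

View pics/c2.png

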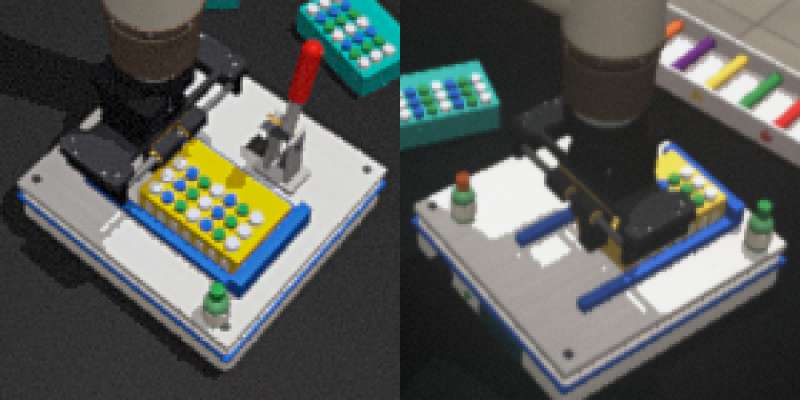

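Both views show the rack tight against the blue stop, with the lever still open and both vials standing. Force rose to 11 N with no further travel. Now I back off, rise and go over to the rack side of the lever.

```bash
python3 -m inch '[{"hand":1,"slide":[-1,0.2,0],"yaw":0},{"hand":1,"slide":[-2,0.4,0],"yaw":0},{"hand":1,"slide":[-2,0.4,5],"yaw":0},{"hand":1,"slide":[-2,0.4,10],"yaw":0},{"hand":1,"slide":[-2,0.4,15],"yaw":0},{"hand":1,"slide":[-2,0.4,17.2],"yaw":0},{"hand":1,"slide":[2.5,1.8,17.2],"yaw":0},{"hand":1,"slide":[7,3.3,17.2],"yaw":0},{"hand":1,"slide":[9.85,4.2,17.2],"yaw":0},{"hand":1,"slide":[9.85,4.2,17.2],"yaw":0}]'
python3 - <<'E'
from h import *
a=capture("scene"); b=capture("side");s=sense()
c=camera_model("scene");d=camera_model("side")
cv2.imwrite("pics/c3.png",np.hstack([cv2.resize(a[150:290,250:390],(400,400),interpolation=3),cv2.resize(b[115:265,240:390],(400,400),interpolation=3)]))
t=np.array([.562,-.134]);R=np.array([[.9805,.1965],[-.1965,.9805]])
print(s["tcp_pos"],R.T@(s["tcp_pos"][:2]-t))
E
```

```text
time_s: 6.88
tcp_pos: [0.605, -0.0808, 0.3291]
ee_rot: [[-0.981, 0.196, 0.0], [0.196, 0.981, 0.0], [-0.0, 0.0, -1.0]]
wrist_force: [-1.1, 0.2, 1.1]
gripper_width: 0.008
[ 0.60319226 -0.08157412  0.32988617] [0.03008733 0.05949786]
```

View pics/c3.png

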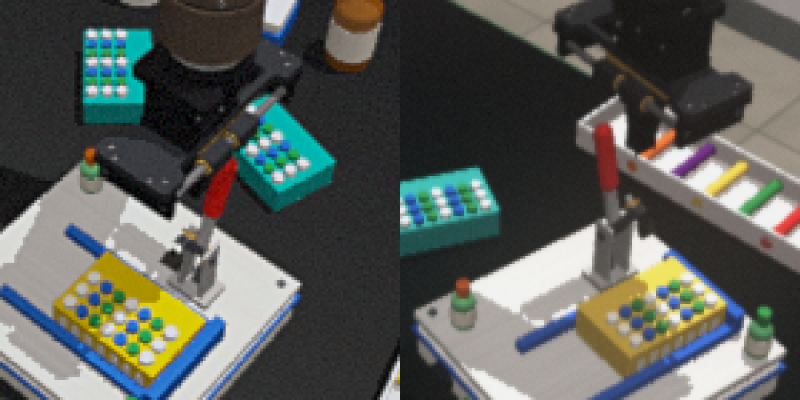

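The fingertips hang on the rack side of the lever at about (645,150) in the side crop, with the lever top at (603,128). Geometry agrees with the plan, so I lower and begin the push.

```bash
python3 -m inch '[{"hand":1,"slide":[0,0,-3.2],"yaw":0},{"hand":1,"slide":[0.3,1.4,-3.3],"yaw":0},{"hand":1,"slide":[0.47,2.35,-3.5],"yaw":0},{"hand":1,"slide":[0.7,3.5,-3.8],"yaw":0},{"hand":1,"slide":[0.92,4.6,-4.2],"yaw":0},{"hand":1,"slide":[0.92,4.6,-4.2],"yaw":0}]'
python3 - <<'E'
from h import *
a=capture("scene"); b=capture("side");s=sense()
cv2.imwrite("pics/c4.png",np.hstack([cv2.resize(a[150:290,250:390],(400,400),interpolation=3),cv2.resize(b[115:265,240:390],(400,400),interpolation=3)]))
t=np.array([.562,-.134]);R=np.array([[.9805,.1965],[-.1965,.9805]])
print(s["tcp_pos"],R.T@(s["tcp_pos"][:2]-t))
E
```

```text
time_s: 7.72
tcp_pos: [0.6131, -0.0355, 0.2908]
ee_rot: [[-0.981, 0.195, 0.003], [0.195, 0.981, -0.002], [-0.003, -0.002, -1.0]]
wrist_force: [-1.2, -3.7, 5.9]
gripper_width: 0.005
[ 0.61305048 -0.03586078  0.29093509] [0.03077064 0.10625693]
```

View pics/c4.png

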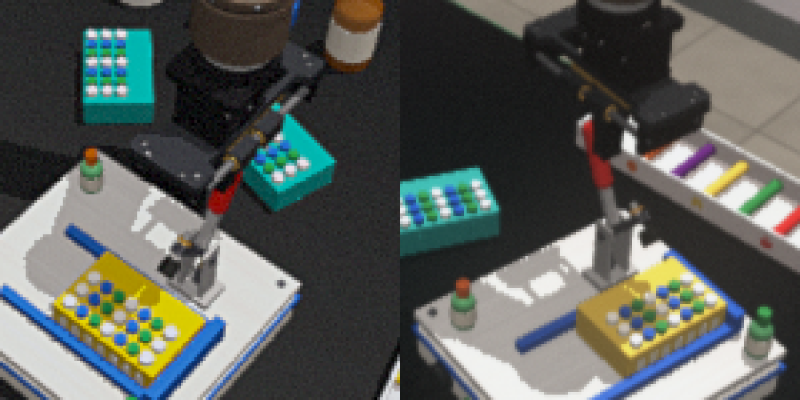

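The lever is tilting under the fingertips, with contact force about 7 N as expected. I continue the arc past dead point.

```bash
python3 -m inch '[{"hand":1,"slide":[0.2,1.0,-0.55],"yaw":0},{"hand":1,"slide":[0.39,1.96,-1.2],"yaw":0},{"hand":1,"slide":[0.51,2.55,-1.75],"yaw":0},{"hand":1,"slide":[0.62,3.09,-2.3],"yaw":0},{"hand":1,"slide":[0.72,3.58,-2.9],"yaw":0},{"hand":1,"slide":[0.81,4.02,-3.6],"yaw":0},{"hand":1,"slide":[0.87,4.36,-4.3],"yaw":0},{"hand":1,"slide":[0.93,4.66,-5.0],"yaw":0},{"hand":1,"slide":[0.99,4.95,-5.5],"yaw":0},{"hand":1,"slide":[0.99,4.95,-5.5],"yaw":0}]'
python3 -m inch '[{"hand":1,"slide":[0,0,3],"yaw":0},{"hand":1,"slide":[0,0,8],"yaw":0},{"hand":1,"slide":[0,0,13],"yaw":0},{"hand":1,"slide":[-5,2,14],"yaw":0},{"hand":1,"slide":[-10,4,14],"yaw":0},{"hand":1,"slide":[-15,6,14],"yaw":0},{"hand":1,"slide":[-18,7,14],"yaw":0},{"hand":1,"slide":[-18,7,14],"yaw":0},{"hand":1,"slide":[-18,7,14],"yaw":0}]'
python3 - <<'E'
from h import *
a=capture("scene"); b=capture("side")
cv2.imwrite("pics/c5.png",np.hstack([cv2.resize(a[180:320,230:370],(400,400),interpolation=3),cv2.resize(b[135:285,240:390],(400,400),interpolation=3)]))
E
```

```text
time_s: 9.07
tcp_pos: [0.6222, 0.014, 0.2324]
ee_rot: [[-0.98, 0.197, -0.002], [0.197, 0.98, -0.0], [0.001, -0.001, -1.0]]
wrist_force: [0.3, -0.5, 0.4]
gripper_width: 0.005
time_s: 10.2
tcp_pos: [0.4428, 0.0839, 0.3737]
ee_rot: [[-0.98, 0.197, 0.001], [0.197, 0.98, 0.0], [-0.001, 0.001, -1.0]]
wrist_force: [-0.1, 0.2, 0.4]
gripper_width: 0.006
```

View pics/c5.png

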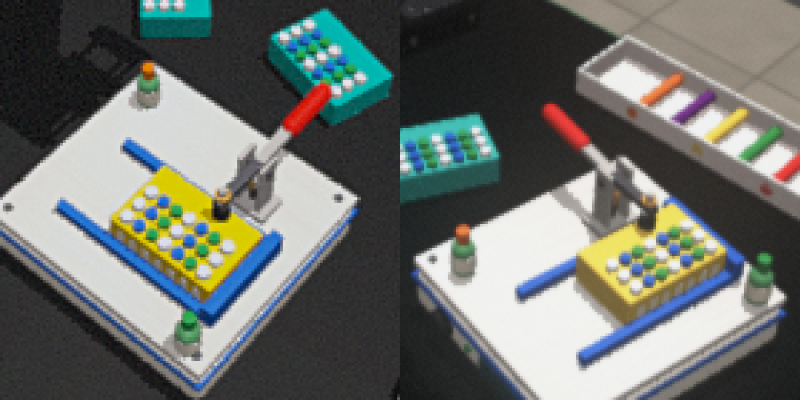

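The lever lies out flat with its tip at (322,92) in the scene crop and (551,111) in the side crop. The pad is down on the rack's edge, the rack is at the stop, and the vials are undisturbed. A numeric check of the lever angle follows, then hand-in.

```bash
python3 - <<'E'
from h import *
p=tri([ray(camera_model("scene"),(230+321*.35-.3,180+93*.35-.3)),ray(camera_model("side"),(240+151*.375-.3,135+111*.375-.3))])
t=np.array([.562,-.134]);R=np.array([[.9805,.1965],[-.1965,.9805]]);q=R.T@(p[:2]-t)
print(q,p[2],"elev",np.degrees(np.arctan2(p[2]-.135,q[1]-.085)))
if p[2]<.157: finish_job(); print("done")
E
```

```text
[0.03152799 0.1940881 ] 0.14765808137108458 elev 6.618739015166385
the job is handed in; nothing more can be done
done
```

I pushed the rack home with closed fingertips, then pushed the lever over its dead point until it snapped into lock. The arm then withdrew and I handed the job in at about 10 s of the 45 s. The hand-in gives no verdict.

- **Rack:** the rack stopped moving while the force rose from about 5 N to 11–12 N. The camera views before and after clamping showed it against the blue stop.
- **Lever:** the two views put the lever tip at about 6.6° above level, against 5° when locked. That agrees within measuring error.
- **Pad:** the pictures show it down on the rack's bare edge. I could not measure its force.
- **Surroundings:** both vials stood where they were in the last views. I did not check the other bystanders in those crops, but the arm passed above or clear of them. The wrist force at the end was about zero.

My two estimates of the shaker's position differed by about 5 mm in y. I used a value in between, and it was close enough for both pushes. No check failed.

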